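Push the tall tool chest home and close the keeper

TASK

Push the tall tool chest along the bench into its bay until it stands fully home against the back stop, pushing only on the low foot board so that it slides upright and does not rock or tip; do not push it higher up, lift it or take it by its handle. Then push the wooden keeper bar beside the mouth right round until it lies across behind the foot board. Leave the other things on the bench where they are.

Things in the scene. Friction and masses are not known exactly. Their poses are not given: they have to be found in the camera images.
- dock: chest's bay, fixed to the bench: two light-wood guide rails 25 mm high, 18 thick, 85 long, 156 apart inside, ending in a back stop 200 wide, 45 high. Origin: bench top, middle of the stop face that the chest comes to rest on. +x runs along the rails INTO the bay (about world +y, within 15 degrees), z up. Floor of the bay: bare bench top
- mouth (a point): middle of the bay's mouth on the bench, x = -124 mm in the dock's frame. Before the rails, from x = -84 to here, each rail goes on 42 mm, splayed outward 17 degrees (about 180 mm apart at this point), to guide the chest in; it binds there if pushed in far off the centre line
- chest: tall wooden tool chest, loose, 1.2 to 2.1 kg: 80 mm deep (its x), 130 wide (y), 200 tall. Origin: on the bench under the centre of the case. +x points to the bay; its flat front is at x = +40 mm. Home: origin 40 mm before the dock's origin, in line. Starts 125 to 175 mm short of home, up to 14 mm off line, turned up to 0.12 rad. Slides at 6 to 15 N; pushed higher than about 50 mm it may tip
- foot (a point): where to push: middle of the upright edge face of the chest's foot board, 17 mm above the bench, x = -75 mm in the chest's frame. The board is 35 mm high, 130 mm wide, and sticks out 35 mm from the case on the drawer side, away from the bay
- case: upper part of the chest (case with three small drawers, steel carrying handle on top up to 235 mm), all above the 35 mm foot board and fixed to it; same origin and axes as the chest. Its drawer face is at x = -40 mm. Not to be pushed or held
- keeper (a joint): turn of the keeper, a wooden bar beside the mouth on an upright screw, rad. 0: it points away from the bay (dock's -x), open; grows as it swings in towards the centre line; 1.57: fully across behind the foot board, at its hard end stop (other end -0.5). Starts at -0.25 to 0.05. Stays where left; 1 to 2 N near its end moves it
- keeper_pivot (a point): centre of the keeper's screw, 18 mm above the bench, at x = -148, y = -112 mm in the dock's frame. The bar is 24 mm wide, from 5 to 31 mm above the bench (screw head to 39 mm), and reaches 110 mm from here. Across, it leaves 21 mm to the foot board of a chest that is home
- keeper_tip (a point): middle of the keeper's free end, 110 mm from the pivot, 18 mm above the bench
- glue: white glue bottle, round, 56 mm across, 150 mm tall, standing beside the bay; bystander, origin at its underside's centre
- plane: steel hand plane, 150 x 50 mm, about 70 mm high, beside the bay on the robot's side; bystander, origin at its underside's centre
- mallet: wooden mallet lying on its side, head 65 x 100 x 60 mm, handle 165 mm long; bystander, origin at its underside near its middle
- chisel: chisel lying flat, 230 mm long; bystander, origin at its underside near its middle
- offcut: small board offcut, 85 x 55 x 35 mm, lying beyond the back stop; bystander, origin at its underside's centre
- bowl: turned wooden bowl, 90 mm across, 40 mm high; bystander, origin at its underside's centre
- jar: white ceramic pot, 72 mm across, 90 mm high, beyond the back stop; bystander, origin at its underside's centre
Things that resemble listed ones, but are neither listed nor needed, are in the scene too. Leave any black or white look-alike of the chest alone.

How it is judged (in metres and radians):
On the way, in this order (a step that is already met when the one before it is completed fails the run):
1. the chest stands home against the back stop (x of chest in the frame of dock between -0.046 and -0.034 m and y of chest in the frame of dock between -0.02 and 0.02 m and angle between the x axis of chest and the x axis of dock, either way round below 0.08 rad and angle between chest's own z axis and vertical below 0.05 rad), for 0.2 s.
2. the keeper lies across behind the foot board (value of joint keeper above 1.42 rad), for 0.2 s.
At the end, for the whole second after the job is handed in: The chest stands upright (within 3 degrees) and at rest in the bay, its front within 6 mm of the back stop and in line with the bay within 0.08 rad and 20 mm, and the keeper is turned across, beyond 1.42 rad of its 1.57 (all of step 1 and linear speed of chest below 0.01 m/s and value of joint keeper above 1.42 rad); the robot touches nothing.
It fails at once if the chest rocks or tips by more than 10 degrees (angle between chest's own z axis and vertical above 0.175 rad).
It fails at once if the chest is lifted off the bench by more than 12 mm (height (world z) of chest above 0.012 m).
It fails at once if the case or its handle, above the foot board, is pushed or held with more than 5 N (contact force between any of the arm, the fingers and case above 5 N).
It fails at once if one of the other things on the bench is moved by more than 30 mm (distance of any of glue, plane, mallet, chisel, offcut, bowl, jar from where it was at the start of the episode above 0.03 m).
It also fails if it takes over 58 s, if anything falls off the work surface, if the arm or the gripper's body presses on something with over 40 N, if the wrist force passes 120 N, or if a joint passes its speed limit or range.

ROBOT

A 7-joint arm with a two-finger parallel gripper is mounted at the origin on the work surface. World frame = base frame: x ahead of the robot, y to its left, z up, the work surface at z = 0. Lengths are in mm, angles in rad, forces in N, time in s.
With the tool pointing down it reaches from about 400 to 875 mm from the base axis. Payload 4.4 kg.
Tool frame: the origin (TCP) lies on the centre line of the jaws, within the pads' length; the fingertips stand 8 mm ahead of it and the grasp point (between the pads) lies 11 mm behind it; x points along the fingers, z is the direction in which the jaws open and shut, and the axes are right-handed (so a half turn about x gives the same grasp; the last joint's range is limited). The gripper opens to 85 mm and grips with 20 to 120 N. Pads are 22 mm wide; open, the fingers measure 114 mm over their backs; the gripper's body (76 mm by 85 mm) begins 54 mm behind the grasp point. The pads swing forward as they close: fully open they stand 13 mm farther back than shut.
Start: joints at [1.083, 0.628, 0.038, 1.517, -0.027, 0.996, -0.02], TCP at [266.141, -593.032, 207.413] pointing down, gripper open.
Joint ranges: [-3.06, 3.06], [-0.37, 2.12], [-1.25, 1.32], [0.18, 2.47], [-1.1, 4.24], [0.23, 1.98], [-2.94, 2.94]. Speed limits (rad/s): [2.57, 2.57, 3.14, 3.14, 3.14, 3.14, 3.14].

INTERFACE

Orientations are given as [roll, pitch, yaw] about the fixed x, y, z axes, in that order (R = Rz(yaw) Ry(pitch) Rx(roll)).
In Python, from cell import ctrl, get_image, camera_params gives the robot as it stands. The module is installed in compiled form; this text tells all that it offers.
- The arm moves only by the shell command python3 -m handwheel 'ROWS'. ROWS is text: rows parted by semicolons, each of 7 numbers parted by spaces: the opening, from -1 (shut) to 1 (fully open), then the shift along the tool's x, y, z in mm, then the turn, a rotation vector about the tool's x, y, z in rad. In form: grip x y z wx wy wz; .... A call has 1 to 10 rows; each row shifts and turns the pose as measured when the row begins, along the tool's axes as they then stand; what a row does not reach is not made up. A row lasts 1/10 s, in which the tool goes at most 50 mm and 8.59 degrees, less where a joint would pass 70% of its speed; a pose out of reach is approached as far as the arm can. A call with a gripper value outside its range is refused whole. The fingers move at their own pace and stop on an object; the grip force is fixed at half the most. Time passes only in rows, so rows that do not move let the fingers close. It gives the time, the measured TCP pose, the force and the opening at its end, in the units of the state.
- ctrl.read_state(): the state, without advancing time (a new reading comes with each control period).
- get_image(name): name is "scene" or "top" or "wrist"; returns the picture (480x640x3 uint8, blue, green, red); there is no depth.
- camera_params(name): a dict with "fx", "fy", "cx", "cy" (pixels), "eye" and "orientation" of the camera in the world. Camera axes: x right, y up, looking along -z (the intrinsics and any distortion apply to the point x, -y, -z); pixel columns grow to the right and rows downward; lengths in mm; the calibration is good to about 2 mm. The wrist camera is an equidistant fisheye: a pixel r from the principal point sees the ray r / f radians off the axis. A picture is of the moment at which its call begins: read the wrist's pose just before it. camera_params takes no time and is no camera call; for the wrist camera it gives the pose at the moment of the call.
- ctrl.finish_job(): hands the job in, once; it reports no verdict.
The state is a dict: "clock": time; "qpos": joint angles; "qd": joint speeds; "tau": joint torques, N m; "eef_pos": TCP position; "tool_rot": TCP orientation; "force": force on the tool from outside, world axes, zero at the start; "torque": the same for the moment, N m; "width": finger opening in mm.
Only numpy, scipy, OpenCV 4.12 (cv2) and the standard library are available. Lean on these libraries where they do the work, as an engineer would, in place of code of your own. Each camera call takes 0.05 s, during which the arm holds its last target.

## Working session

There is one attempt and no reset: what is moved stays moved. The work goes in short steps, Python scripts to look and compute and a shell command to move; the robot and the scene stay as the last step left them, time stands still between calls to the robot, and variables do not carry over. Pictures are saved under pics/ and viewed, and the job is handed in when it is done.

```bash
mkdir -p pics; python3 - <<'E'
from cell import ctrl,get_image,camera_params
import cv2
for n in("scene","top","wrist"):
    p=camera_params(n); im=get_image(n); cv2.imwrite(f"pics/{n}0.png",im); print(n,p)
s=ctrl.read_state(); print(s['clock'],s['eef_pos'],s['tool_rot'],s['width'],s['force'])
E
```

```text
scene {'fx': 452.1829473303955, 'fy': 452.1829473303955, 'cx': 317.8196142503358, 'cy': 244.02300374851535, 'eye': array([1201.39913881, -530.17780407,  587.20771024]), 'orientation': array([ 1.03234458, -0.01653749,  0.91549913])}
top {'fx': 466.17394740124973, 'fy': 466.17394740124973, 'cx': 312.6066952950511, 'cy': 235.22531330125634, 'eye': array([351.70214523,   7.7237388 , 898.03630959]), 'orientation': array([ 1.83418847e-01, -1.28712659e-03, -1.57250531e+00])}
wrist {'fx': 371.64829954431775, 'fy': 371.64829954431775, 'cx': 315.0872460446008, 'cy': 240.0162228748351, 'eye': array([ 341.19344461, -559.04844005,  373.37105224]), 'orientation': array([-3.2824235e-01,  1.1432395e-03, -1.1498251e+00])}
0.15 [ 265.92644357 -592.55690603  206.69632435] [-3.13507669  1.56932447  1.99910664] 85.4525868195312 [-0.02901384  0.15095493  0.223951  ]
```

View pics/scene0.png

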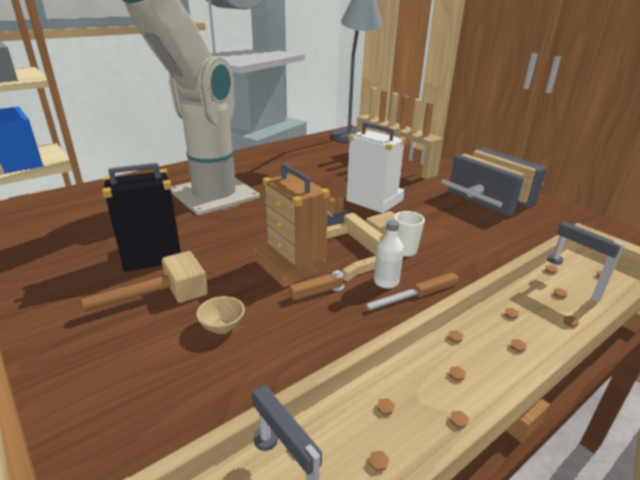

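View pics/top0.png

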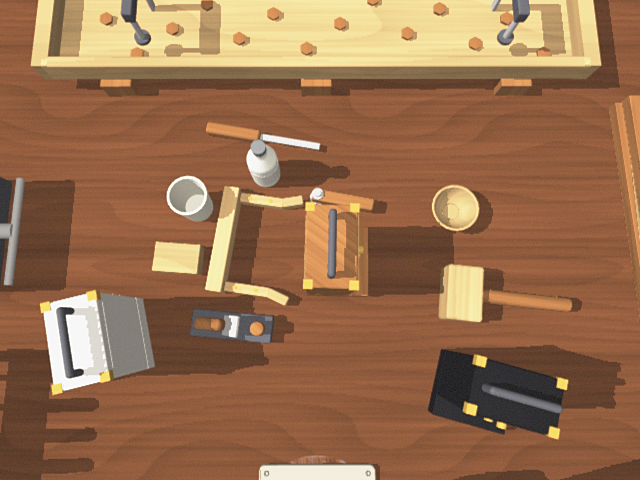

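View pics/wrist0.png

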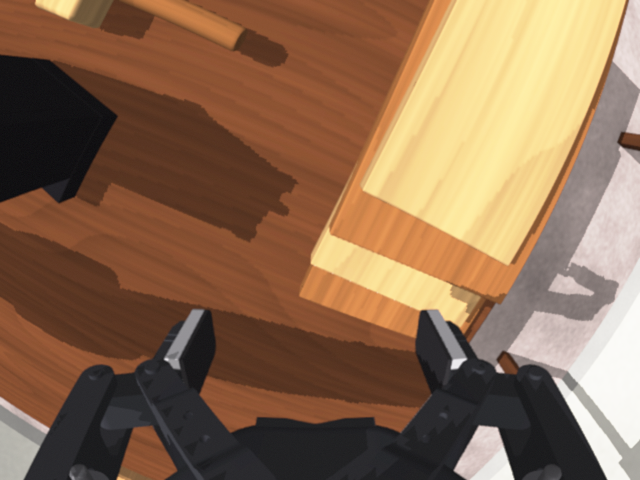

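Top view: image left is world +y. The stop is at about (224,240), the rails splay at (300,200) and (285,297), the chest top is at (333,245), its foot board shows on the right at (362,265), and the keeper runs from (318,195) to (372,204). I'll zoom in.

```bash
python3 - <<'E'
import cv2
im=cv2.imread("pics/top0.png")
c=im[170:320,190:390]; cv2.imwrite("pics/z0.png",cv2.resize(c,None,fx=4,fy=4,interpolation=cv2.INTER_CUBIC))
im=cv2.imread("pics/scene0.png")
c=im[150:300,230:430]; cv2.imwrite("pics/z1.png",cv2.resize(c,None,fx=4,fy=4,interpolation=cv2.INTER_CUBIC))
E
cat > h.py <<'E'
import numpy as np
from cell import camera_params
from scipy.spatial.transform import Rotation as R
def ray(n,u,v):
    p=camera_params(n); d=np.array([(u-p['cx'])/p['fx'],-(v-p['cy'])/p['fy'],-1])
    return np.array(p['eye']),R.from_euler('xyz',p['orientation']).as_matrix()@d
def at(n,u,v,z):
    e,d=ray(n,u,v); return (e+d*(z-e[2])/d[2])[:2]
def pix(n,P):
    p=camera_params(n); q=R.from_euler('xyz',p['orientation']).as_matrix().T@(np.array(P)-p['eye'])
    return p['cx']+p['fx']*q[0]/-q[2], p['cy']-p['fy']*q[1]/-q[2]
E
```

```text
(no output)
```

View pics/z0.png

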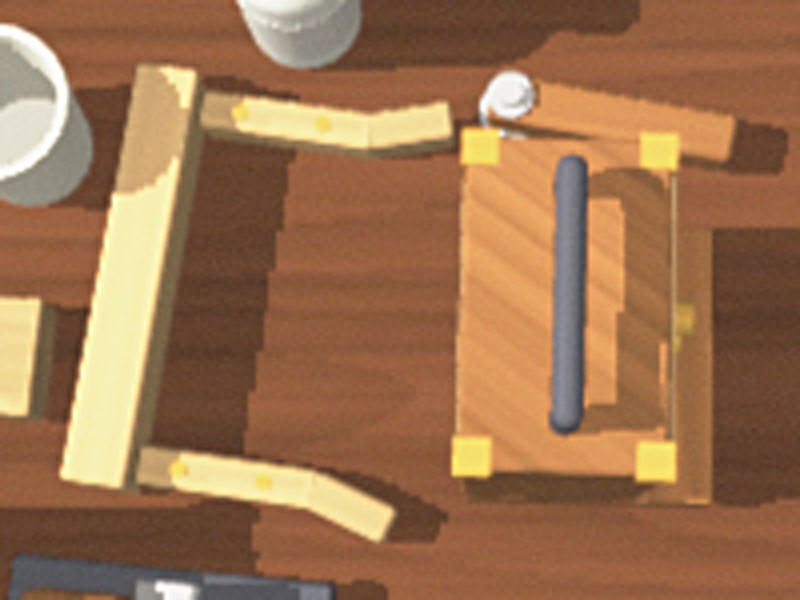

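View pics/z1.png

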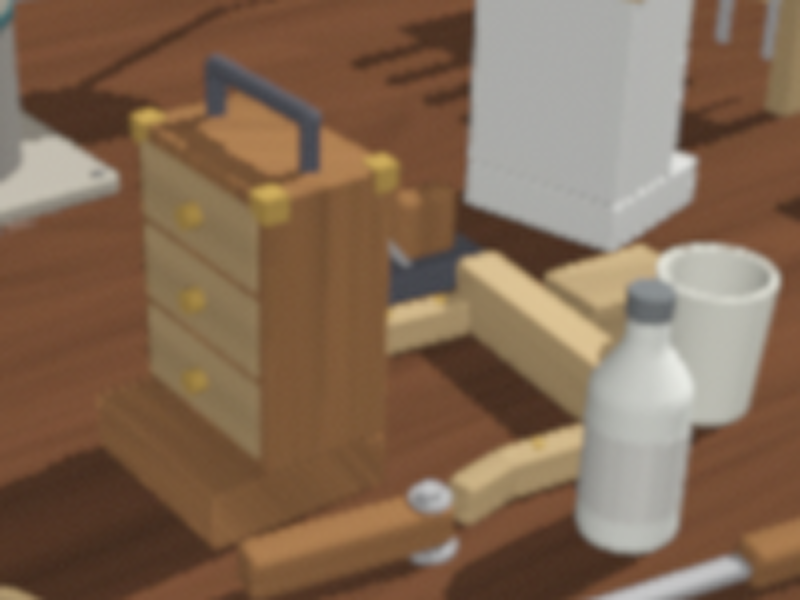

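```bash
cat > m.py <<'E'
from h import *
Z=lambda x,y:(190+(x+.5)/4-.5,170+(y+.5)/4-.5)
g=lambda x,y,z:at("top",*Z(x,y),z)
a=g(197,72,45);b=g(126,487,45);print("stop",a,b,np.linalg.norm(a-b),(a+b)/2)
t=b-a; ang=np.arctan2(*(t[::-1])) 
# rails top z25: inner edges
for n,q in {"railA in":[(233,122),(365,150)],"railB in":[(182,452),(312,470)]}.items():
    p=[g(*k,25) for k in q]; d=np.array(p[0])-p[1]; print(n,p,np.degrees(np.arctan2(d[1],d[0])))
d=a-b; print("dock x dir from stop", np.degrees(np.arctan2(d[1],d[0]))+90)
c=[g(*k,200) for k in [(461,130),(678,133),(676,481),(453,475)]]
print("chest top",c,"ctr",np.mean(c,0),[np.linalg.norm(c[i]-c[i-1]) for i in range(4)])
d=c[0]-c[3];print(np.degrees(np.arctan2(d[1],d[0]))+90);d=c[1]-c[2];print(np.degrees(np.arctan2(d[1],d[0]))+90)
d=c[0]-c[1];print(np.degrees(np.arctan2(d[1],d[0])))
f=[g(712,230,35),g(711,503,35)];print("foot edge top",f)
print("pivot top",g(510,95,39),"tip top edge",g(736,118,31),g(730,162,31))
# scene-based checks
W=lambda x,y:(230+(x+.5)/4-.5,150+(y+.5)/4-.5)
s=lambda x,y,z:at("scene",*W(x,y),z)
print("scene foot corners",s(98,402,35),s(218,520,35),"bottom",s(218,547,0))
print("scene case top",s(148,140,200),s(265,210,200),s(383,173,200))
print("scene stop top edge",s(463,258,45))
print("scene keeper head",s(432,495,39),"tip",s(247,552,31))
E
python3 m.py
```

```text
stop [601.96694879 146.03930718] [406.2532915  173.02547673] 197.56540434733986 [504.11012015 159.53239195]
railA in [array([582.78275294, 131.22469136]), array([568.78845431,  67.34716806])] 77.6428605380761
railB in [array([423.76040389, 151.29520632]), array([415.28088821,  90.42511783])] 82.06944102144303
dock x dir from stop 82.14921991784583
chest top [array([533.15866689,  18.4468498 ]), array([531.85092732, -65.25978327]), array([398.23233166, -61.8536554 ]), array([400.59396419,  21.25499859])] ctr [465.95897251 -21.85289757] [np.float64(132.5944421977489), np.float64(83.71684778497529), np.float64(133.66200213023671), np.float64(83.14220153606163)]
88.78647172983881
88.53976540198065
89.10494712296274
foot edge top [array([527.20870558, -97.63256163]), array([399.13618709, -94.19638485])]
pivot top [592.16692604  -2.40454609] tip top edge [ 582.84435811 -110.91426628] [ 561.15735731 -107.49219245]
scene foot corners [408.98879116 -95.92130106] [ 547.90622117 -105.63841667] bottom [527.5916697  -92.90550469]
scene case top [431.47965045 -67.95173614] [538.01665606 -66.84350462] [537.3871325    7.90457151]
scene stop top edge [407.89953816 182.62119943]
scene keeper head [600.91576664  -3.86332639] tip [ 575.59895914 -106.3777382 ]
```

The measurements agree: the dock origin is near (504,160) heading 82.2°, and its predicted pivot (595,-2) matches the measured one at (592,-2). The chest is at about (465,-21) heading 88.7°, so it is 145 mm short and about 14 mm off line. The keeper is at about 0.05 rad. I plan to push with open fingers, tool leaning back about 30°, so both fingertips bear on the foot board.

```bash
cat > plan.py <<'E'
from h import *
from cell import ctrl
D=np.array([504.1,159.5]); A=np.radians(82.15)
u=np.array([np.cos(A),np.sin(A)]); w=np.array([-u[1],u[0]])
def dock(p): p=np.array(p)[:2]-D; return np.array([p@u,p@w])
def world(x,y): return D+x*u+y*w
def tgt(head,tilt,flip=1):
    d=np.array([np.cos(head),np.sin(head),0]); x=np.cos(tilt)*np.array([0,0,-1])+np.sin(tilt)*d
    z=flip*np.array([-d[1],d[0],0]); return np.column_stack([x,np.cross(z,x),z])
def cur():
    s=ctrl.read_state(); return s,np.array(s['eef_pos']),R.from_euler('xyz',s['tool_rot']).as_matrix()
def report():
    s,p,M=cur(); print('t',round(s['clock'],2),'p',p.round(1),'dock',dock(p).round(1),'q',np.round(s['qpos'],2),'F',np.round(s['force'],1),'w',round(s['width'],1))
    print(M.round(3)); return s,p,M
def delta(P,T):
    s,p,M=cur(); print('shift(tool)',(M.T@(np.array(P)-p)).round(1),'rotvec',R.from_matrix(M.T@T).as_rotvec().round(3))
E
python3 - <<'E'
from plan import *
s,p,M=report()
c=np.array([341.19,-559.05,373.37])-p; print('cam in tool',(M.T@c).round(1))
for f in(1,-1):
    T=tgt(A,0.55,f); print(f); delta([460,-170,120],T)
print(dock([465.3,-21.5]))
E
```

```text
t 0.15 p [ 265.9 -592.6  206.7] dock [-777.5  133.2] q [ 1.08  0.63  0.04  1.52 -0.03  1.   -0.02] F [-0.   0.2  0.2] w 85.5
[[-0.001  0.912  0.409]
 [ 0.001  0.409 -0.912]
 [-1.    -0.    -0.001]]
cam in tool [-166.7   82.4   -0. ]
1
shift(tool) [  87.1  350.1 -305.9] rotvec [ 2.066  0.582 -0.321]
-1
shift(tool) [  87.1  350.1 -305.9] rotvec [-0.986  0.277  0.501]
[-184.60316258   13.71540619]
```

```bash
python3 -m handwheel '1 -12 36 16 0 0 0;1 -12 36 16 0 0 0;1 -12 36 16 0 0 0;1 -12 36 16 0 0 0;1 -12 36 16 0 0 0;1 0 18 -40 0 0 0;1 0 18 -40 0 0 0;1 0 18 -40 0 0 0;1 0 18 -40 0 0 0;1 0 18 -40 0 0 0'; python3 - <<'E'
from plan import *
report(); delta([462,-180,200],tgt(A,.6,-1))
E
```

```text
clock: 1.15
eef_pos: [469.9, -374.2, 257.4]
tool_rot: [-2.339, 1.562, 2.782]
force: [0.6, 0.2, 0.2]
width: 85.3
t 1.15 p [ 469.9 -374.2  257.4] dock [-533.4  -39. ] q [ 0.6   0.51  0.04  1.59 -0.02  1.05 -0.52] F [0.6 0.2 0.2] w 85.3
[[-0.008  0.917  0.398]
 [ 0.003  0.398 -0.917]
 [-1.    -0.006 -0.006]]
shift(tool) [  58.1   70.5 -180.9] rotvec [-0.995  0.298  0.549]
```

```bash
python3 -m handwheel '1 0 0 0 -.124 .037 .069;1 0 0 0 -.124 .037 .069;1 0 0 0 -.124 .037 .069;1 0 0 0 -.124 .037 .069;1 0 0 0 -.124 .037 .069;1 0 0 0 -.124 .037 .069;1 0 0 0 -.124 .037 .069;1 0 0 0 -.124 .037 .069;1 0 0 0 0 0 0'; python3 - <<'E'
from plan import *
report(); delta([458,-175,110],tgt(A,.6,-1))
E
```

```text
clock: 2.05
eef_pos: [475.0, -356.0, 256.7]
tool_rot: [1.563, 0.959, 1.449]
force: [0.5, -0.2, -0.5]
width: 85.3
t 2.05 p [ 475.  -356.   256.7] dock [-514.6  -41.6] q [ 1.06  0.79 -0.4   1.28 -0.21  1.48  0.67] F [ 0.5 -0.2 -0.5] w 85.3
[[ 0.07   0.092  0.993]
 [ 0.57   0.814 -0.115]
 [-0.819  0.574  0.005]]
shift(tool) [222.   61.5 -38.4] rotvec [ 0.02  -0.009 -0.012]
```

```bash
python3 -m handwheel '1 44 12 -8 0 0 0;1 44 12 -8 0 0 0;1 44 12 -8 0 0 0;1 44 12 -8 0 0 0;1 44 12 -8 .02 -.01 -.01;1 10 0 0 0 0 0'; python3 - <<'E'
from plan import *
import cv2
from cell import get_image
report(); delta([457,-140,30],tgt(A,.6,-1))
for n in("top","scene","wrist"): cv2.imwrite(f"pics/{n}1.png",get_image(n))
E
```

```text
clock: 2.65
eef_pos: [457.6, -169.0, 97.6]
tool_rot: [1.571, 0.985, 1.413]
force: [0.5, -0.3, 0.7]
width: 85.7
t 2.65 p [ 457.6 -169.    97.6] dock [-331.7    1.2] q [ 0.95  0.79 -0.45  1.88 -0.3   0.8   0.67] F [ 0.5 -0.3  0.7] w 85.7
[[ 0.087  0.131  0.988]
 [ 0.546  0.823 -0.157]
 [-0.833  0.553  0.   ]]
shift(tool) [ 72.1 -13.6  -5.1] rotvec [-0.017  0.011  0.014]
```

View pics/wrist1.png

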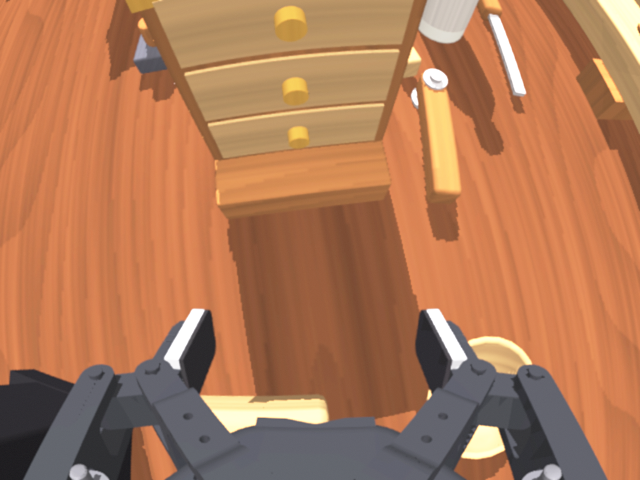

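View pics/scene1.png

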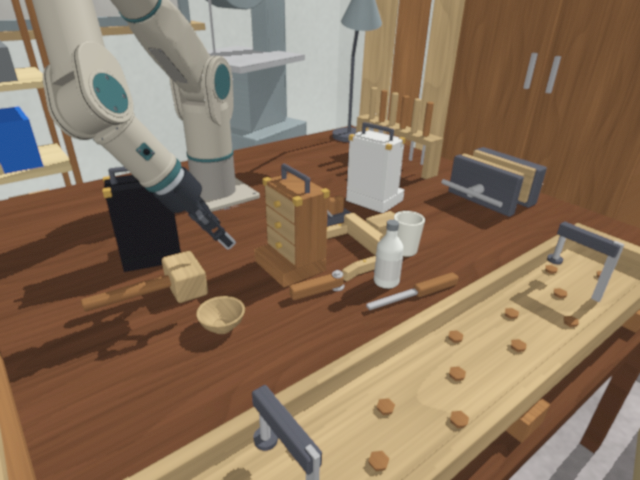

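Wrist view: the foot board spans (217,200)–(388,185), square ahead of the fingers, and the keeper is to the right at (440,135). The pad tips show at about (203,311) and (425,311). I'll find where the open tips are in the tool frame.

```bash
python3 - <<'E'
from plan import *
s,p,M=report()
c=camera_params('wrist'); C=R.from_euler('xyz',c['orientation']).as_matrix(); e=np.array(c['eye'])
def wr(u,v):
    x,y=(u-c['cx'])/c['fx'],(v-c['cy'])/c['fy']; r=np.hypot(x,y); d=np.array([np.sin(r)*x/r,-np.sin(r)*y/r,-np.cos(r)]); return M.T@C@d
e_=M.T@(e-p)
for px,z in[((213,311),-42.7),((191,310),-42.7),((190,310),-50),((418,311),42.7),((440,311),42.7),((213,347),-42.7)]:
    d=wr(*px); t=(z-e_[2])/d[2]; print(px,(e_+t*d).round(1))
delta([457,-128,32],tgt(A,.6,-1))
E
```

```text
t 2.8 p [ 461.2 -175.4   98.7] dock [-337.7   -3.3] q [ 0.96  0.79 -0.45  1.87 -0.3   0.81  0.67] F [ 0.5 -0.3  0.2] w 85.4
[[ 0.094  0.131  0.987]
 [ 0.541  0.826 -0.161]
 [-0.836  0.549  0.007]]
(213, 311) [-36.    7.1 -42.7]
(191, 310) [-60.5  21.3 -42.7]
(190, 310) [-43.2  11.3 -50. ]
(418, 311) [-34.9   6.3  42.7]
(440, 311) [-59.6  20.3  42.7]
(213, 347) [-43.1  -6.3 -42.7]
shift(tool) [ 81.    2.  -12.3] rotvec [-0.017  0.019  0.019]
```

```bash
python3 - <<'E'
from plan import *
import cv2
s,p,M=report()
for n in("scene","top"):
    im=cv2.imread(f"pics/{n}1.png")
    P0=np.array([457.6,-169.0,97.6])
    pts=[]
    for off in[(0,0,0),(-5,11,42.7),(-5,11,-42.7),(-40,11,-42.7),(-40,11,42.7)]:
        q=pix(n,P0+M@np.array(off)); pts.append(q); print(n,off,np.round(q,1))
    x,y=[int(v) for v in pts[0]]; x0,y0=x-60,y-60
    z=cv2.resize(im[y0:y0+110,x0:x0+120],None,fx=5,fy=5,interpolation=cv2.INTER_CUBIC)
    for q in pts: cv2.circle(z,(int((q[0]-x0)*5),int((q[1]-y0)*5)),4,(0,0,255),-1)
    cv2.imwrite(f"pics/t_{n}.png",z)
E
```

```text
t 2.8 p [ 461.2 -175.4   98.7] dock [-337.7   -3.3] q [ 0.96  0.79 -0.45  1.87 -0.3   0.81  0.67] F [ 0.5 -0.3  0.2] w 85.4
[[ 0.094  0.131  0.987]
 [ 0.541  0.826 -0.161]
 [-0.836  0.549  0.007]]
scene (0, 0, 0) [234.1 245.3]
scene (-5, 11, 42.7) [243.8 249.8]
scene (-5, 11, -42.7) [229.9 231.5]
scene (-40, 11, -42.7) [220.  221.3]
scene (-40, 11, 42.7) [233.5 239.4]
top (0, 0, 0) [414.  259.3]
top (-5, 11, 42.7) [414.6 233.7]
top (-5, 11, -42.7) [408.5 282.7]
top (-40, 11, -42.7) [423.8 283.2]
top (-40, 11, 42.7) [429.9 232.3]
```

View pics/t_scene.png

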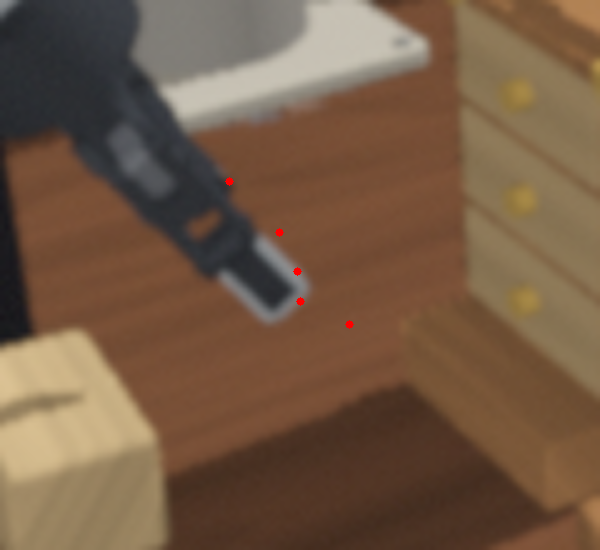

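View pics/t_top.png

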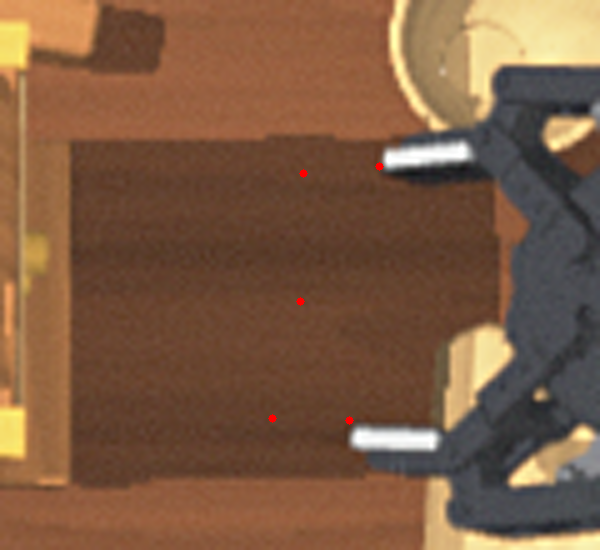

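The tips look about 40 mm behind where the spec puts them. Recheck at rest, open and then shut.

```bash
cat > tip.py <<'E'
from plan import *
import cv2,sys
from cell import get_image
tag=sys.argv[1]
s,p,M=report(); im={n:get_image(n) for n in("scene","top","wrist")}; s,p2,M=cur(); print(p2-p)
for n in("scene","top"):
    x0,y0=[int(v)-60 for v in pix(n,p)]; x0=max(x0,0);y0=max(y0,0)
    z=cv2.resize(im[n][y0:y0+120,x0:x0+120],None,fx=5,fy=5,interpolation=cv2.INTER_CUBIC)
    for off in[(0,0,0),(-40,11,42.7),(-40,11,-42.7),(-5,11,42.7),(-5,11,-42.7)]:
        q=pix(n,p+M@np.array(off,float)); cv2.circle(z,(int((q[0]-x0)*5),int((q[1]-y0)*5)),4,(0,0,255),-1)
    cv2.imwrite(f"pics/{n}_{tag}.png",z)
cv2.imwrite(f"pics/wrist_{tag}.png",im["wrist"])
E
python3 tip.py a; python3 -m handwheel '-1 0 0 0 0 0 0;-1 0 0 0 0 0 0;-1 0 0 0 0 0 0;-1 0 0 0 0 0 0;-1 0 0 0 0 0 0;-1 0 0 0 0 0 0;-1 0 0 0 0 0 0'; python3 tip.py b
python3 -c "
import cv2,numpy as np
cv2.imwrite('pics/cmp.png',np.vstack([np.hstack([cv2.resize(cv2.imread(f'pics/{n}_{t}.png'),(400,300)) for n in('top','wrist')]) for t in 'ab']))"
```

```text
t 2.8 p [ 461.2 -175.4   98.7] dock [-337.7   -3.3] q [ 0.96  0.79 -0.45  1.87 -0.3   0.81  0.67] F [ 0.5 -0.3  0.2] w 85.4
[[ 0.094  0.131  0.987]
 [ 0.541  0.826 -0.161]
 [-0.836  0.549  0.007]]
[ 1.07277413 -2.34150779  0.40747787]
clock: 3.65
eef_pos: [463.9, -181.9, 100.4]
tool_rot: [1.547, 0.995, 1.381]
force: [0.4, 0.0, 0.0]
width: -0.0
t 3.65 p [ 463.9 -181.9  100.4] dock [-343.7   -6.8] q [ 0.96  0.79 -0.44  1.86 -0.3   0.81  0.67] F [0.4 0.  0. ] w -0.0
[[ 0.103  0.134  0.986]
 [ 0.534  0.828 -0.169]
 [-0.839  0.544  0.013]]
[-0.0027796   0.05498978 -0.01157039]
```

View pics/cmp.png

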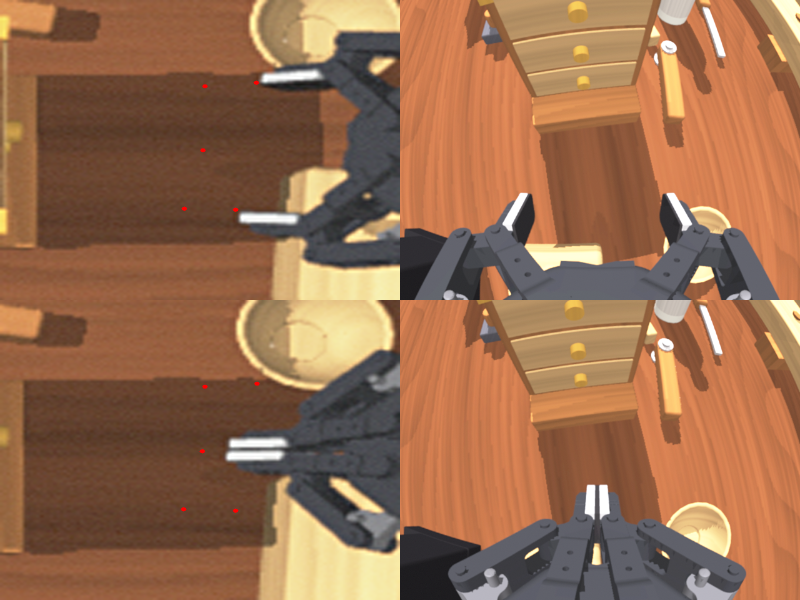

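View pics/scene_b.png

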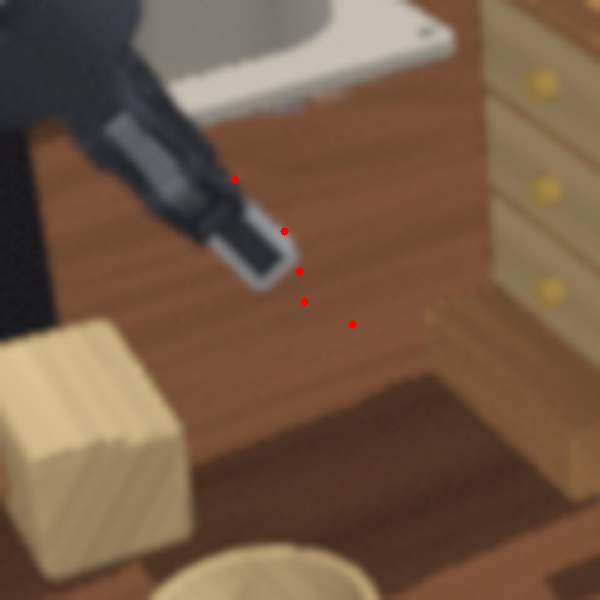

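```bash
python3 - <<'E'
from plan import *
s,p,M=report()
def tri(a,b):
    A=[];B=[]
    for n,uv in(("top",a),("scene",b)):
        e,d=ray(n,*uv); d/=np.linalg.norm(d); Q=np.eye(3)-np.outer(d,d); A.append(Q);B.append(Q@e)
    P=np.linalg.lstsq(np.vstack(A),np.hstack(B),rcond=None)[0]; return P,[np.linalg.norm(A[i]@P-B[i]) for i in(0,1)]
o={n:[int(v)-60 for v in pix(n,p)] for n in("top","scene")}
z=lambda n,x,y:(o[n][0]+(x+.5)/5-.5,o[n][1]+(y+.5)/5-.5)
P,r=tri(z("top",340,298),z("scene",290,250)); print("tip front world",P,r,"tool",M.T@(P-p))
E
```

```text
t 3.8 p [ 463.9 -181.9  100.4] dock [-343.7   -6.8] q [ 0.96  0.79 -0.44  1.86 -0.3   0.81  0.67] F [-0.3  0.1  0.2] w -0.0
[[ 0.103  0.134  0.986]
 [ 0.534  0.828 -0.169]
 [-0.839  0.544  0.013]]
tip front world [ 462.49412431 -186.74048484  126.82625929] [np.float64(0.5404425866560991), np.float64(0.5404425866561178)] tool [-24.94675222  10.19108768  -0.18742381]
```

View pics/top_b.png

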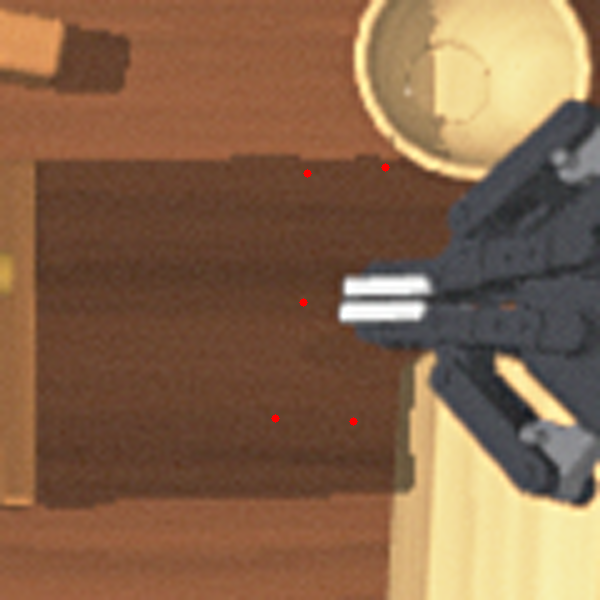

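Triangulated with a 0.5 mm residual, the shut tips sit at tool x ≈ -25 and the open tips at ≈ -38. That disagrees with the +8 given, so I'll use the measured values. Next I open and approach.

```bash
cat >> plan.py <<'E'
TO=np.array([-38,10,0.]); TS=np.array([-25,10,0.])
def tipgo(tip,T,off=TO):
    s,p,M=report(); print('tip now',(p+M@off).round(1),'dock',dock(p+M@off).round(1),'F dock',np.round([s['force'][:2]@u,s['force'][:2]@w],1))
    print('shift if same orient',(M.T@(np.array(tip)-p-M@off)).round(1),'shift w/ turn',(M.T@(np.array(tip)-T@off-p)).round(1),'rot',R.from_matrix(M.T@T).as_rotvec().round(3))
E
python3 -m handwheel '1 0 0 0 0 0 0;1 0 0 0 0 0 0;1 0 0 0 0 0 0;1 0 0 0 0 0 0;1 0 0 0 0 0 0;1 0 0 0 0 0 0'>/dev/null; python3 -c "
from plan import *
tipgo([462,-120,60],tgt(A,.6,-1))"
```

```text
t 4.4 p [ 463.8 -181.7  100.3] dock [-343.5   -6.7] q [ 0.96  0.79 -0.44  1.86 -0.3   0.81  0.67] F [ 0.9 -0.5 -0.7] w 84.5
[[ 0.102  0.134  0.986]
 [ 0.535  0.828 -0.168]
 [-0.839  0.544  0.013]]
tip now [ 461.3 -193.8  137.6] dock [-355.8   -5.8] F dock [-0.3 -0.9]
shift if same orient [104.6  18.9 -12.7] shift w/ turn [104.9  19.9 -13.6] rot [-0.02   0.029  0.025]
```

```bash
python3 -m handwheel '1 20 4 -3 -.01 .01 .01;1 20 4 -3 -.01 .02 .02;1 20 4 -3 0 0 0;1 15 3 -2 0 0 0;1 15 3 -2 0 0 0;1 10 2 -1 0 0 0;1 5 1 0 0 0 0;1 0 0 0 0 0 0' >/dev/null; python3 -c "
from plan import *
tipgo([462,-112,18],tgt(A,.6,-1))"
```

```text
t 5.2 p [ 463.2 -103.9   22.5] dock [-266.6    4.6] q [ 0.88  0.92 -0.48  1.98 -0.33  0.58  0.69] F [-0.4  0.1  0.3] w 85.4
[[ 0.079  0.112  0.991]
 [ 0.562  0.816 -0.137]
 [-0.824  0.567  0.002]]
tip now [ 461.3 -117.1   59.5] dock [-279.9    4.6] F dock [0.1 0.4]
shift if same orient [ 37.1 -19.3  -0.1] shift w/ turn [ 37.1 -19.4  -0.2] rot [ 0.001  0.002 -0.003]
```

```bash
python3 -m handwheel '1 9 -5 0 0 0 0;1 9 -5 0 0 0 0;1 9 -5 0 0 0 0;1 0 0 0 0 0 0'; python3 tip.py c; python3 -c "
from plan import *
tipgo([462,-112,18],tgt(A,.6,-1))"
```

```text
clock: 5.6
eef_pos: [464.9, -103.4, -10.6]
tool_rot: [1.563, 0.971, 1.424]
force: [0.2, -0.2, -0.1]
width: 85.7
t 5.6 p [ 464.9 -103.4  -10.6] dock [-265.8    2.9] q [ 0.88  0.98 -0.48  1.98 -0.32  0.52  0.71] F [ 0.2 -0.2 -0.1] w 85.7
[[ 0.082  0.113  0.99 ]
 [ 0.559  0.817 -0.14 ]
 [-0.825  0.565  0.004]]
[ 0.63514691 -0.0287621   1.37652788]
t 5.75 p [ 465.5 -103.5   -9.3] dock [-265.8    2.3] q [ 0.88  0.98 -0.48  1.98 -0.32  0.52  0.71] F [ 0.7 -0.7  0.3] w 85.3
[[ 0.083  0.112  0.99 ]
 [ 0.558  0.818 -0.139]
 [-0.825  0.565  0.006]]
tip now [ 463.5 -116.5   27.7] dock [-279.     2.5] F dock [-0.6 -0.8]
shift if same orient [10.4 -2.  -2.2] shift w/ turn [10.4 -2.  -2.4] rot [0.001 0.006 0.   ]
```

View pics/scene_c.png

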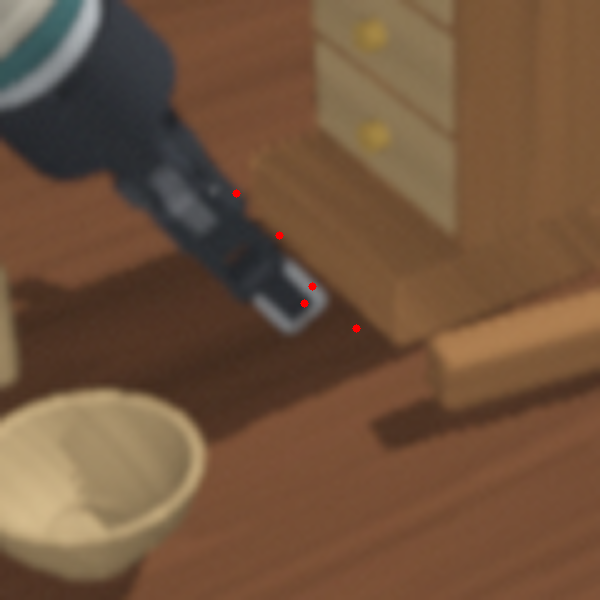

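View pics/wrist_c.png

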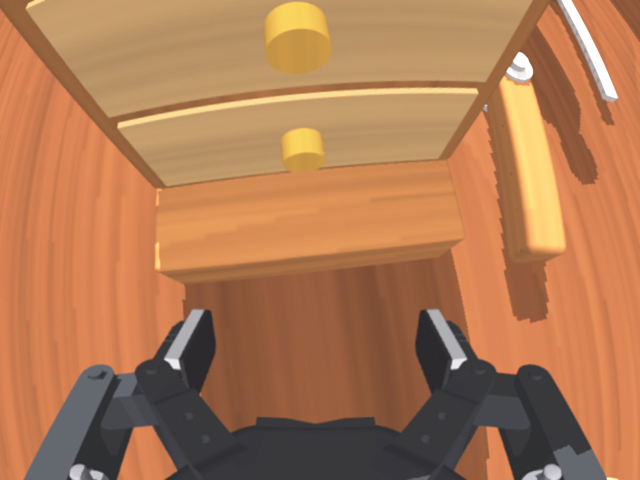

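Wrist view: the tips straddle symmetrically and the foot board edge runs (158,265)–(462,240), with the left side nearer. I'll lower a little, then advance to contact.

```bash
python3 -m handwheel '1 6 -4 0 0 0 0;1 1 -1 0 0 0 0;1 2.8 4.1 0 0 0 0;1 2.8 4.1 0 0 0 0;1 2.8 4.1 0 0 0 0;1 2.8 4.1 0 0 0 0'; python3 -c "
from plan import *
tipgo([462,-112,18],tgt(A,.6,-1))"
```

```text
clock: 6.35
eef_pos: [468.8, -85.5, -18.4]
tool_rot: [1.556, 0.975, 1.418]
force: [-4.5, -10.8, 7.2]
width: 85.4
t 6.35 p [468.8 -85.5 -18.4] dock [-247.5    1.5] q [ 0.85  0.99 -0.49  2.   -0.33  0.46  0.7 ] F [ -4.5 -10.8   7.2] w 85.4
[[ 0.086  0.111  0.99 ]
 [ 0.555  0.82  -0.14 ]
 [-0.828  0.561  0.008]]
tip now [466.7 -98.4  18.7] dock [-260.6    1.8] F dock [-11.3   2.9]
shift if same orient [ -7.4 -12.1  -2.8] shift w/ turn [ -7.3 -11.9  -3.1] rot [0.002 0.009 0.004]
```

```bash
python3 -m handwheel '1 2 4.8 1 0 0 0;1 2.8 4.1 1 0 0 0;1 2.8 4.1 1 0 0 0;1 2.8 4.1 1 0 0 0;1 2.8 4.1 1 0 0 0'; python3 -c "
from plan import *
tipgo([462,-112,18],tgt(A,.6,-1))"; python3 tip.py d
```

```text
clock: 6.85
eef_pos: [472.2, -74.3, -20.8]
tool_rot: [1.555, 0.996, 1.415]
force: [-5.1, -11.2, 6.8]
width: 85.2
t 6.85 p [472.2 -74.3 -20.8] dock [-235.9   -0.4] q [ 0.82  0.99 -0.48  2.02 -0.34  0.43  0.68] F [ -5.1 -11.2   6.8] w 85.2
[[ 0.084  0.114  0.99 ]
 [ 0.537  0.832 -0.142]
 [-0.839  0.544  0.009]]
tip now [470.2 -86.4  16.5] dock [-248.2    0. ] F dock [-11.8   3.5]
shift if same orient [-15.7 -21.4  -4.4] shift w/ turn [-15.5 -20.5  -4.8] rot [0.    0.01  0.025]
t 6.85 p [472.2 -74.3 -20.8] dock [-235.9   -0.4] q [ 0.82  0.99 -0.48  2.02 -0.34  0.43  0.68] F [ -5.1 -11.2   6.8] w 85.2
[[ 0.084  0.114  0.99 ]
 [ 0.537  0.832 -0.142]
 [-0.839  0.544  0.009]]
[0.13739123 0.78046398 0.02745117]
```

View pics/wrist_d.png

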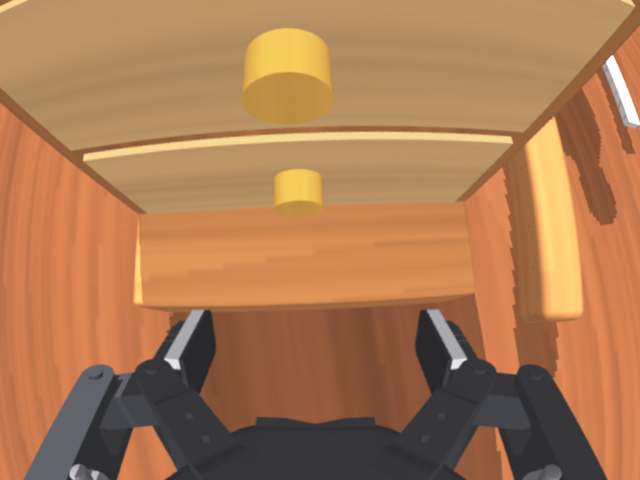

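View pics/top_d.png

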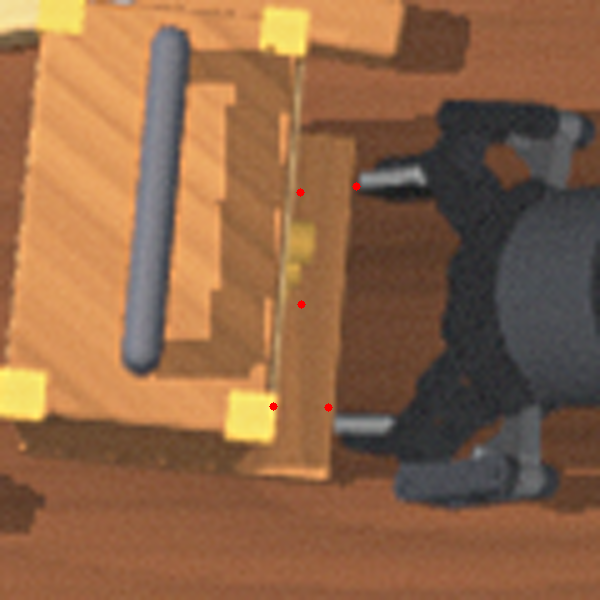

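```bash
cat > chest.py <<'E'
# foot-board top edge corners (full-image top pixels) -> chest pose in dock frame
from plan import *
def pose(r,l,z=35):
    r=at("top",*r,z); l=at("top",*l,z); t=l-r; th=np.arctan2(t[1],t[0])-np.pi/2
    c=(r+l)/2+75*np.array([np.cos(th),np.sin(th)])
    print('width',np.linalg.norm(t).round(1),'chest dock',dock(c).round(1),'ang',round(th-A,3))
E
python3 - <<'E'
from chest import *
p=np.array([472.2,-74.3,-20.8]); o=[int(v)-60 for v in pix("top",p)]
z=lambda x,y:(o[0]+(x+.5)/5-.5,o[1]+(y+.5)/5-.5)
pose(z(356,138),z(331,479))
E
python3 -m handwheel '1 3 6.5 1.5 0 0 0;1 3 6.5 1.5 0 0 0;1 3 6.5 1.5 0 0 0;1 3 6.5 1.5 0 0 0;1 3 6.5 1.5 0 0 -.01;1 3 6.5 1.5 0 0 -.01'; python3 -c "
from plan import *
tipgo([462,-112,18],tgt(A,.6,-1))"; python3 tip.py e
```

```text
width 128.6 chest dock [-172.1    8.7] ang 0.044
clock: 7.6
eef_pos: [481.5, -49.9, -21.4]
tool_rot: [1.555, 1.043, 1.406]
force: [-3.6, -8.4, 0.9]
width: 85.4
t 7.6 p [481.5 -49.9 -21.4] dock [-210.5   -6.2] q [ 0.74  0.96 -0.47  2.05 -0.37  0.36  0.63] F [-3.6 -8.4  0.9] w 85.4
[[ 0.082  0.126  0.989]
 [ 0.497  0.855 -0.151]
 [-0.864  0.504  0.008]]
tip now [479.6 -60.2  16.5] dock [-221.    -5.8] F dock [-8.9  2.4]
shift if same orient [-28.5 -45.7  -9.6] shift w/ turn [-27.9 -42.9 -10.1] rot [-0.008  0.014  0.072]
t 7.6 p [481.5 -49.9 -21.4] dock [-210.5   -6.2] q [ 0.74  0.96 -0.47  2.05 -0.37  0.36  0.63] F [-3.6 -8.4  0.9] w 85.4
[[ 0.082  0.126  0.989]
 [ 0.497  0.855 -0.151]
 [-0.864  0.504  0.008]]
[0.69174755 1.73054506 0.54694273]
```

View pics/top_e.png

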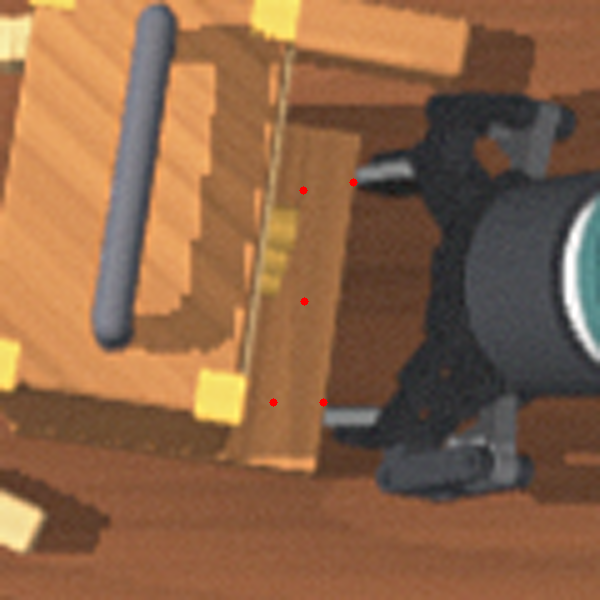

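```bash
cat > ez.py <<'E'
import sys
from chest import *
a=[float(v) for v in sys.argv[1:]]
o=[max(int(v)-60,0) for v in pix("top",np.array(a[:3]))]
z=lambda x,y:(o[0]+(x+.5)/5-.5,o[1]+(y+.5)/5-.5)
pose(z(a[3],a[4]),z(a[5],a[6]))
E
python3 ez.py 481.5 -49.9 -21.4 361 134 317 473
```

```text
width 129.1 chest dock [-145.2   -0.8] ang -0.006
```

The chest is now in line (y -0.8 mm, angle -0.006) with 105 mm to go. Push straight on, restoring the tilt.

```bash
python3 -m handwheel '1 3.6 7.2 0 0 0 .015;1 3.6 7.2 0 0 0 .015;1 3.6 7.2 0 0 0 .015;1 3.6 7.2 0 0 0 .015;1 3.6 7.2 0 0 0 .015;1 3.6 7.2 0 0 0 .015;1 3.6 7.2 0 0 0 .015'; python3 -c "
from plan import *
tipgo([462,-112,18],tgt(A,.6,-1))"; python3 tip.py f
```

```text
clock: 8.45
eef_pos: [492.1, -11.9, -19.7]
tool_rot: [1.546, 0.958, 1.38]
force: [-2.7, -9.0, -0.4]
width: 85.0
t 8.45 p [492.1 -11.9 -19.7] dock [-171.4  -11.6] q [ 0.77  1.02 -0.56  2.06 -0.41  0.32  0.65] F [-2.7 -9.  -0.4] w 85.0
[[ 0.109  0.131  0.985]
 [ 0.565  0.808 -0.17 ]
 [-0.818  0.575  0.014]]
tip now [489.3 -25.3  17.1] dock [-185.1  -10.6] F dock [-9.2  1.4]
shift if same orient [-52.7 -73.1 -12.2] shift w/ turn [-52.8 -73.6 -13.1] rot [-0.019  0.031 -0.013]
t 8.45 p [492.1 -11.9 -19.7] dock [-171.4  -11.6] q [ 0.77  1.02 -0.56  2.06 -0.41  0.32  0.65] F [-2.7 -9.  -0.4] w 85.0
[[ 0.109  0.131  0.985]
 [ 0.565  0.808 -0.17 ]
 [-0.818  0.575  0.014]]
[0.08765222 0.77847013 0.04960409]
```

View pics/top_f.png

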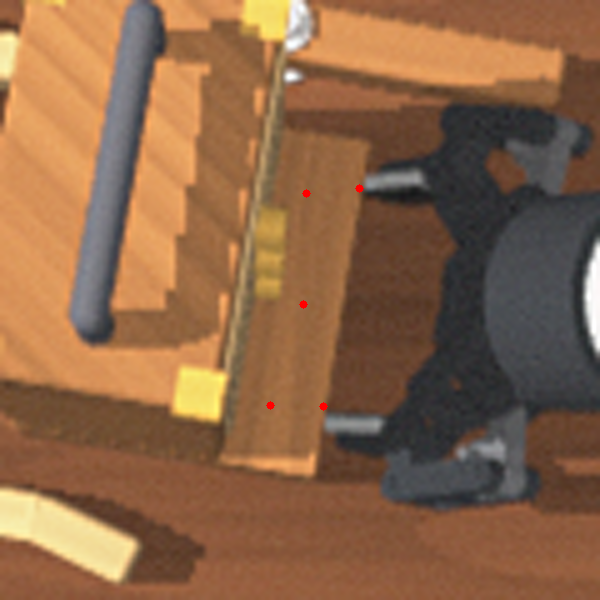

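```bash
python3 ez.py 492.1 -11.9 -19.7 371 142 318 476;python3 -c "
from plan import *
s,p,M=cur(); print(M.T@np.r_[u,0],M.T@np.r_[w,0])"
```

```text
width 128.1 chest dock [-110.9   -7.1] ang -0.027
[ 0.57527776  0.81729409 -0.03295256] [-0.0304802  -0.01883877 -0.99935782]
```

```bash
python3 -m handwheel '1 4.3 6.7 -1.8 -.012 .008 0;1 4.3 6.7 -1.8 -.012 .008 0;1 4.3 6.7 -1.8 -.012 .008 0;1 4.3 6.7 -1.8 -.006 .004 0;1 4.3 6.7 -1.8 0 0 0;1 4.3 6.7 -1.2 0 0 0'; python3 -c "
from plan import *
tipgo([462,-112,18],tgt(A,.6,-1))"; python3 tip.py g
```

```text
clock: 9.2
eef_pos: [499.0, 15.2, -21.3]
tool_rot: [1.513, 0.984, 1.373]
force: [-3.0, -13.0, 8.6]
width: 85.3
t 9.2 p [499.   15.2 -21.3] dock [-143.6  -14.6] q [ 0.7   1.01 -0.57  2.08 -0.44  0.26  0.65] F [ -3.  -13.    8.6] w 85.3
[[ 0.109  0.106  0.988]
 [ 0.543  0.826 -0.149]
 [-0.833  0.553  0.032]]
tip now [495.9   2.9  15.8] dock [-156.3  -13.3] F dock [-13.3   1.2]
shift if same orient [-67.9 -97.3 -16.4] shift w/ turn [-67.8 -96.8 -17.7] rot [0.008 0.033 0.014]
t 9.2 p [499.   15.2 -21.3] dock [-143.6  -14.6] q [ 0.7   1.01 -0.57  2.08 -0.44  0.26  0.65] F [ -3.  -13.    8.6] w 85.3
[[ 0.109  0.106  0.988]
 [ 0.543  0.826 -0.149]
 [-0.833  0.553  0.032]]
[0.08361056 1.52390997 0.16429781]
```

View pics/top_g.png

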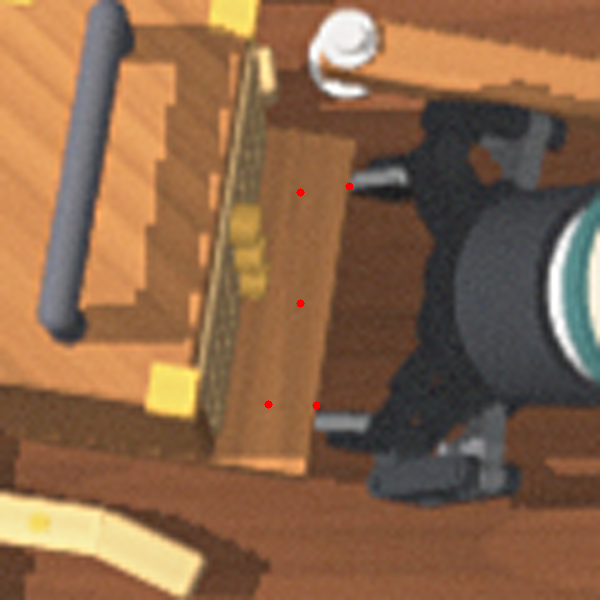

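Joint 6 is at 0.26, near its 0.23 limit, and the logged poses suggest more lean raises it. I'll ease off pushing, increase the tilt about the tip, and check the chest pose.

```bash
python3 ez.py 499.0 15.2 -21.3 356 141 306 473; python3 -m handwheel '1 -1 1 -1 0 0 .05;1 -1.5 1.5 -1 0 0 .05;1 -1.5 1.5 -1 0 0 .05;1 -1.5 1.5 -1 0 0 .05'; python3 -c "
from plan import *
tipgo([462,-112,18],tgt(A,.78,-1))"
```

```text
width 127.4 chest dock [-80.9  -8.4] ang -0.013
clock: 9.75
eef_pos: [496.5, 21.9, -9.9]
tool_rot: [1.521, 0.773, 1.393]
force: [-0.0, 0.9, -0.5]
width: 85.1
t 9.75 p [496.5  21.9  -9.9] dock [-137.4  -11.3] q [ 0.88  1.13 -0.68  2.02 -0.42  0.38  0.75] F [-0.   0.9 -0.5] w 85.1
[[ 0.127  0.074  0.989]
 [ 0.705  0.695 -0.143]
 [-0.698  0.715  0.036]]
tip now [492.4   2.1  23.7] dock [-157.6   -9.9] F dock [0.9 0.2]
shift if same orient [-80.2 -85.6 -14. ] shift w/ turn [-80.4 -86.3 -15.4] rot [ 0.021  0.03  -0.017]
```

```bash
python3 -m handwheel '1 2.4 -2.5 0 0 0 0;1 5.7 5.6 -1.5 .005 .008 0;1 5.7 5.6 -1.5 .005 .008 0;1 5.7 5.6 -1.5 0 0 0;1 5.7 5.6 -1.5 0 0 0'; python3 -c "
from plan import *
tipgo([462,-112,18],tgt(A,.78,-1))"; python3 tip.py h
```

```text
clock: 10.25
eef_pos: [500.5, 46.7, -15.9]
tool_rot: [1.54, 0.786, 1.395]
force: [-1.5, -11.5, 8.6]
width: 85.2
t 10.25 p [500.5  46.7 -15.9] dock [-112.2  -11.8] q [ 0.83  1.14 -0.69  2.04 -0.45  0.32  0.72] F [ -1.5 -11.5   8.6] w 85.2
[[ 0.123  0.093  0.988]
 [ 0.696  0.702 -0.153]
 [-0.708  0.706  0.022]]
tip now [496.7  27.3  18.1] dock [-131.9  -10.7] F dock [-11.6  -0. ]
shift if same orient [-101.2 -101.1  -13. ] shift w/ turn [-101.2 -101.2  -14.1] rot [ 0.004  0.027 -0.004]
t 10.25 p [500.5  46.7 -15.9] dock [-112.2  -11.8] q [ 0.83  1.14 -0.69  2.04 -0.45  0.32  0.72] F [ -1.5 -11.5   8.6] w 85.2
[[ 0.123  0.093  0.988]
 [ 0.696  0.702 -0.153]
 [-0.708  0.706  0.022]]
[-0.15908238  1.71796565  0.32237812]
```

View pics/top_h.png

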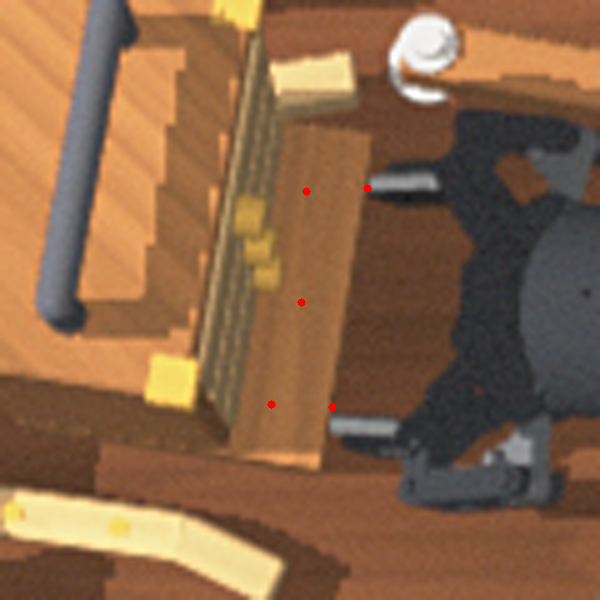

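View pics/scene_h.png

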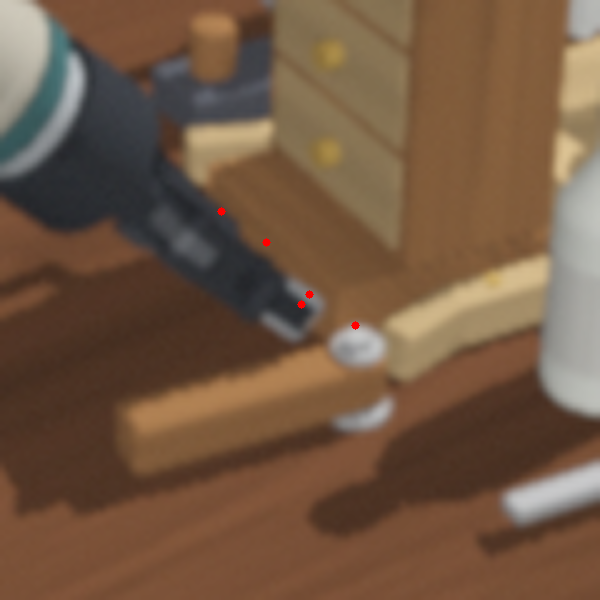

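```bash
python3 ez.py 500.5 46.7 -15.9 371 134 322 469; python3 -m handwheel '1 4.8 5.9 -1 0 .008 0.01;1 4.8 5.9 -1 0 .008 0.01;1 4.8 5.9 -1 0 0 .01'; python3 -c "
from plan import *
tipgo([462,-112,18],tgt(A,.78,-1))"
```

```text
width 128.6 chest dock [-56.4  -8.4] ang -0.004
clock: 10.7
eef_pos: [503.8, 65.9, -15.4]
tool_rot: [1.549, 0.768, 1.41]
force: [-2.1, -10.3, 3.9]
width: 85.5
t 10.7 p [503.8  65.9 -15.4] dock [-92.8 -12.5] q [ 0.81  1.16 -0.71  2.04 -0.46  0.32  0.72] F [ -2.1 -10.3   3.9] w 85.5
[[ 0.115  0.09   0.989]
 [ 0.71   0.689 -0.145]
 [-0.694  0.719  0.016]]
tip now [500.3  45.8  18.2] dock [-113.2  -11.8] F dock [-10.5   0.7]
shift if same orient [-116.3 -112.2  -15. ] shift w/ turn [-116.6 -113.1  -15.7] rot [ 0.005  0.017 -0.023]
```

```bash
python3 -m handwheel '1 3 3.6 -.5 0 .008 0;1 4 4.6 -.5 0 0 0'; python3 -c "
from plan import *
tipgo([462,-112,18],tgt(A,.78,-1))"; python3 tip.py i
```

```text
clock: 10.9
eef_pos: [504.6, 65.9, -18.0]
tool_rot: [1.555, 0.783, 1.411]
force: [-13.4, -44.1, 30.1]
width: 85.1
t 10.9 p [504.6  65.9 -18. ] dock [-92.6 -13.3] q [ 0.8   1.15 -0.7   2.04 -0.46  0.31  0.71] F [-13.4 -44.1  30.1] w 85.1
[[ 0.113  0.097  0.989]
 [ 0.699  0.699 -0.148]
 [-0.706  0.708  0.011]]
tip now [501.3  46.3  15.9] dock [-112.5  -12.7] F dock [-45.5   7.2]
shift if same orient [-116.7 -113.   -15.3] shift w/ turn [-116.7 -113.3  -15.9] rot [-0.001  0.016 -0.007]
t 10.9 p [504.6  65.9 -18. ] dock [-92.6 -13.3] q [ 0.8   1.15 -0.7   2.04 -0.46  0.31  0.71] F [-13.4 -44.1  30.1] w 85.1
[[ 0.113  0.097  0.989]
 [ 0.699  0.699 -0.148]
 [-0.706  0.708  0.011]]
[ 0.00228524 -0.20561633  0.17364008]
```

View pics/top_i.png

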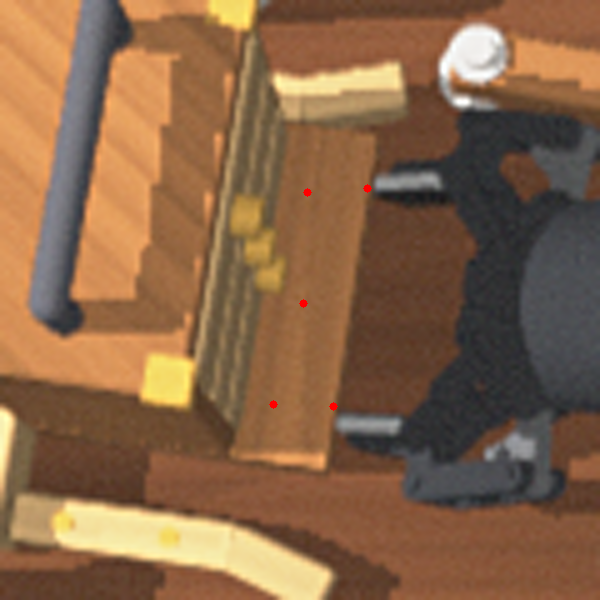

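```bash
python3 ez.py 504.6 65.9 -18.0 377 135 328 470; python3 -m handwheel '1 -4 -4 0 0 0 0;1 -7 -7 0 0 0 0;1 -15 -5 0 0 0 0;1 -30 0 0 0 0 0;1 -40 0 0 0 0 0;1 -40 0 0 0 0 0;1 -10 0 0 0 0 0;-1 0 0 0 0 0 0'; python3 -c "
from plan import *
tipgo([462,-112,18],tgt(A,.78,-1))
from cell import get_image
import cv2
for n in('top','scene','wrist'): cv2.imwrite(f'pics/{n}2.png',get_image(n))"
```

```text
width 128.7 chest dock [-39.6  -9.3] ang -0.0
clock: 11.85
eef_pos: [483.0, -43.4, 79.3]
tool_rot: [1.563, 0.777, 1.432]
force: [-0.3, -0.8, -0.6]
width: 73.2
t 11.85 p [483.  -43.4  79.3] dock [-203.9   -6.8] q [ 0.95  0.94 -0.63  1.96 -0.4   0.68  0.69] F [-0.3 -0.8 -0.6] w 73.2
[[ 0.098  0.089  0.991]
 [ 0.706  0.695 -0.132]
 [-0.701  0.713  0.006]]
tip now [480.1 -63.3 113. ] dock [-224.    -6.7] F dock [-0.8  0.2]
shift if same orient [  30.4 -103.3  -12.1] shift w/ turn [  30.3 -103.8  -12.2] rot [ 0.007  0.001 -0.014]
```

View pics/top2.png

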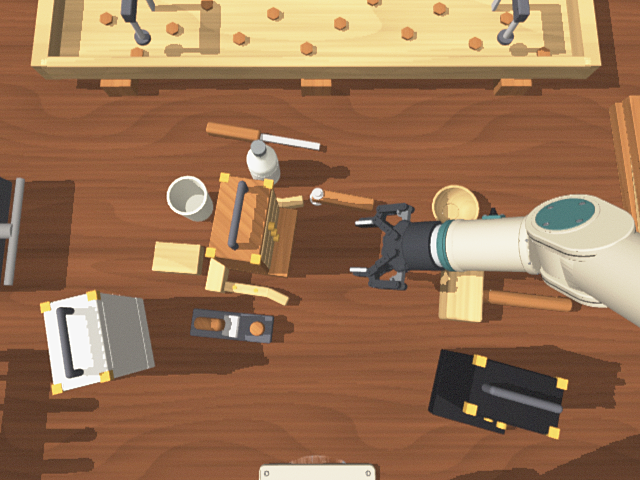

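View pics/scene2.png

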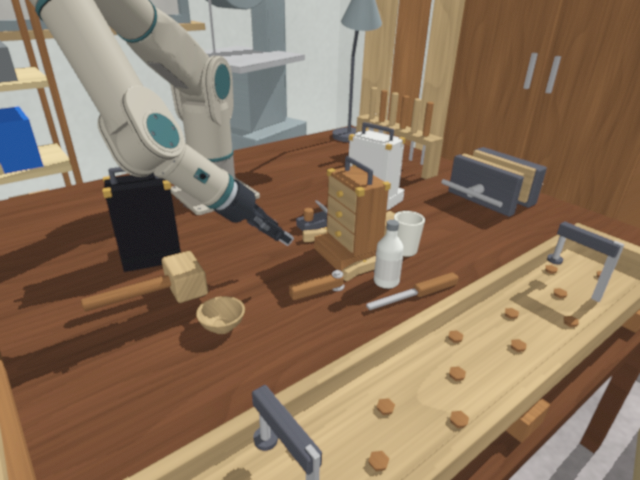

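The chest is home (-39.6, -9.3, 0.00 in the dock frame) and the bystanders look unmoved. Next the keeper: check the bowl and glue clearances and plan the arc.

```bash
python3 - <<'E'
from plan import *
for n,q,z in[("bowl L",(432,208),40),("bowl R",(479,208),40),("bowl top",(455,186),40),("bowl bot",(455,231),40),("glue base",(266,180),0),("glue right",(280,172),30),("mallet head",(441,270),60),("mallet head tr",(484,266),60)]:
    print(n,at("top",*q,z).round(0))
pv=world(-148,-112);print('pivot',pv.round(1))
for r,a in[(60,.05),(70,.05),(60,.8),(60,1.5)]:
    # bar direction in dock: angle a from -x toward +y
    b=-np.cos(a)*u+np.sin(a)*w; n=-(np.sin(a)*u+np.cos(a)*w)  # trailing side normal
    print(r,a,'bar',(pv+r*b).round(0),'finger centre',(pv+r*b+n*26).round(0),'n',n.round(2))
E
```

```text
bowl L [ 563. -220.]
bowl R [ 563. -309.]
bowl top [ 606. -266.]
bowl bot [ 519. -261.]
glue base [631.  99.]
glue right [638.  69.]
mallet head [ 443. -225.]
mallet head tr [ 450. -303.]
pivot [594.8  -2.4]
60 0.05 bar [584. -61.] finger centre [609. -66.] n [ 0.98 -0.19]
70 0.05 bar [582. -71.] finger centre [607. -76.] n [ 0.98 -0.19]
60 0.8 bar [546. -38.] finger centre [562. -59.] n [ 0.59 -0.81]
60 1.5 bar [535.   2.] finger centre [533. -24.] n [-0.07 -1.  ]
```

View pics/wrist2.png

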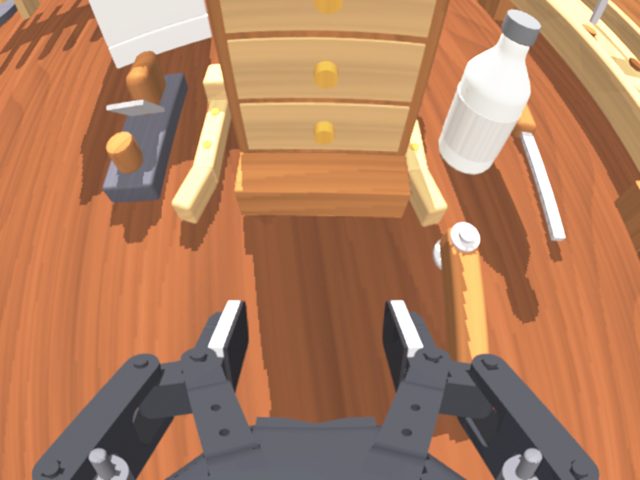

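```bash
python3 -m handwheel '-1 0 0 0 0 0 0;-1 0 0 0 0 0 0;-1 0 0 0 0 0 0;-1 0 0 0 0 0 0' >/dev/null;  python3 -c "
from plan import *
tipgo([618,-76,80],tgt(A,.65,-1),TS)"
```

```text
t 12.4 p [480.1 -36.4  76.5] dock [-197.3   -3. ] q [ 0.94  0.95 -0.63  1.96 -0.4   0.68  0.69] F [-0.2  0.4  0. ] w 0.2
[[ 0.088  0.088  0.992]
 [ 0.713  0.69  -0.124]
 [-0.695  0.719 -0.002]]
tip now [478.8 -47.3 101.1] dock [-208.3   -3.2] F dock [0.4 0.2]
shift if same orient [  6.4 -22.7 141.7] shift w/ turn [  4.6 -26.4 141.9] rot [ 0.008 -0.01  -0.152]
```

```bash
python3 -m handwheel '-1 0 -4 28 0 0 -.03;-1 0 -4 28 0 0 -.03;-1 0 -4 28 0 0 -.03;-1 0 -4 28 0 0 -.03;-1 0 -4 28 0 0 -.03;-1 0 0 0 0 0 0;-1 0 0 0 0 0 0' >/dev/null;  python3 -c "
from plan import *
tipgo([618,-76,50],tgt(A,.65,-1),TS)"; python3 tip.py k
```

```text
t 13.1 p [619.1 -67.4  59.7] dock [-209.  -144.9] q [ 0.69  0.97 -0.48  1.61 -0.32  0.82  0.48] F [-0.7 -0.8 -0.7] w -0.0
[[ 0.068  0.103  0.992]
 [ 0.601  0.79  -0.123]
 [-0.796  0.605 -0.008]]
tip now [618.4 -74.5  85.7] dock [-216.2 -145.2] F dock [-0.9  0.6]
shift if same orient [ 27.5 -22.8   0.1] shift w/ turn [ 27.5 -22.8   0.4] rot [ 0.006 -0.014  0.001]
t 13.1 p [619.1 -67.4  59.7] dock [-209.  -144.9] q [ 0.69  0.97 -0.48  1.61 -0.32  0.82  0.48] F [-0.7 -0.8 -0.7] w -0.0
[[ 0.068  0.103  0.992]
 [ 0.601  0.79  -0.123]
 [-0.796  0.605 -0.008]]
[-0.61328634 -0.47390493  0.15620959]
```

View pics/wrist_k.png

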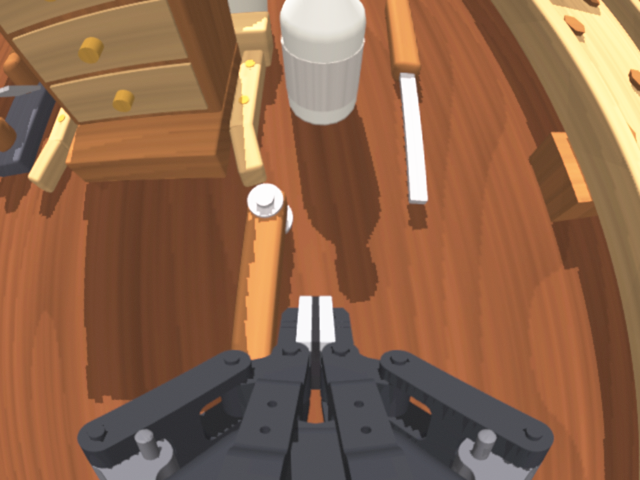

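```bash
python3 -m handwheel '-1 16 -12.5 0 0 0 0;-1 16 -12.5 0 0 0 0;-1 13 -10 0 0 0 0;-1 5 -4 0 0 0 0;-1 0 0 0 0 0 0' ;  python3 -c "
from plan import *
tipgo([618,-76,20],tgt(A,.65,-1),TS)"; python3 tip.py l
```

```text
clock: 13.75
eef_pos: [614.4, -70.3, -7.5]
tool_rot: [1.591, 0.92, 1.459]
force: [-0.2, -0.2, -0.1]
width: -0.0
t 13.75 p [614.4 -70.3  -7.5] dock [-212.6 -140.7] q [ 0.69  1.07 -0.47  1.61 -0.31  0.74  0.53] F [-0.2 -0.2 -0.1] w -0.0
[[ 0.067  0.109  0.992]
 [ 0.602  0.788 -0.127]
 [-0.795  0.606 -0.012]]
tip now [613.8 -77.5  18.4] dock [-219.8 -141. ] F dock [-0.3  0.2]
shift if same orient [-0.1  2.6  4. ] shift w/ turn [-0.1  2.5  4.3] rot [-0.    -0.015 -0.001]
t 13.75 p [614.4 -70.3  -7.5] dock [-212.6 -140.7] q [ 0.69  1.07 -0.47  1.61 -0.31  0.74  0.53] F [-0.2 -0.2 -0.1] w -0.0
[[ 0.067  0.109  0.992]
 [ 0.602  0.788 -0.127]
 [-0.795  0.606 -0.012]]
[1.30055417 0.00544803 1.78279892]
```

View pics/wrist_l.png

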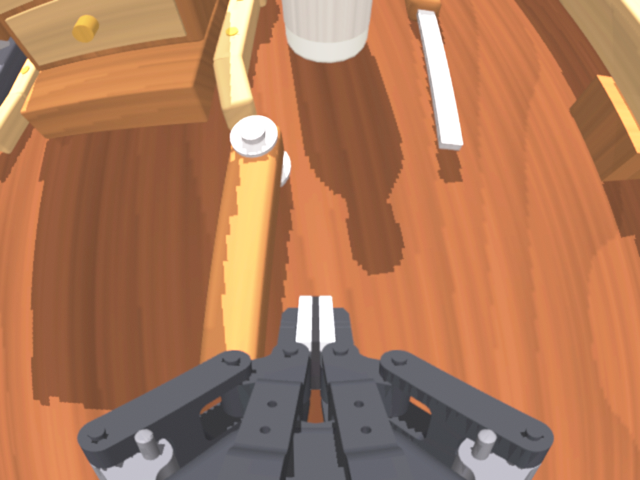

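View pics/scene_l.png

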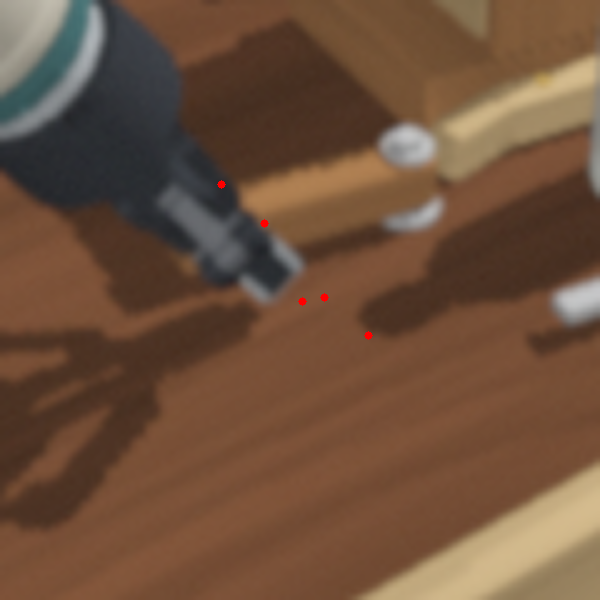

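```bash
python3 -m handwheel '-1 0 0 -7 0 0 0;-1 0 0 -7 0 0 0;-1 0 0 -8 0 0 0;-1 0.2 .3 -8 0 0 0;-1 .6 .8 -8 0 0 0;-1 .6 .8 -8 0 0 0;-1 .6 .8 -8 0 0 0' ;  python3 -c "
from plan import *
tipgo([618,-76,20],tgt(A,.65,-1),TS)"; python3 tip.py m
```

```text
clock: 14.6
eef_pos: [562.7, -60.4, -2.3]
tool_rot: [1.572, 0.923, 1.442]
force: [1.5, 0.9, -0.0]
width: -0.1
t 14.6 p [562.7 -60.4  -2.3] dock [-209.9  -88.1] q [ 0.75  1.03 -0.51  1.78 -0.32  0.63  0.58] F [ 1.5  0.9 -0. ] w -0.1
[[ 0.078  0.103  0.992]
 [ 0.598  0.791 -0.129]
 [-0.797  0.603 -0.001]]
tip now [561.8 -67.5  23.7] dock [-217.   -88.2] F dock [ 1.1 -1.4]
shift if same orient [ 2.2 -3.1 56.8] shift w/ turn [ 2.2 -3.1 56.9] rot [ 0.006 -0.005  0.002]
t 14.6 p [562.7 -60.4  -2.3] dock [-209.9  -88.1] q [ 0.75  1.03 -0.51  1.78 -0.32  0.63  0.58] F [ 1.5  0.9 -0. ] w -0.1
[[ 0.078  0.103  0.992]
 [ 0.598  0.791 -0.129]
 [-0.797  0.603 -0.001]]
[-0.69558213  0.17864673 -0.1801221 ]
```

View pics/wrist_m.png

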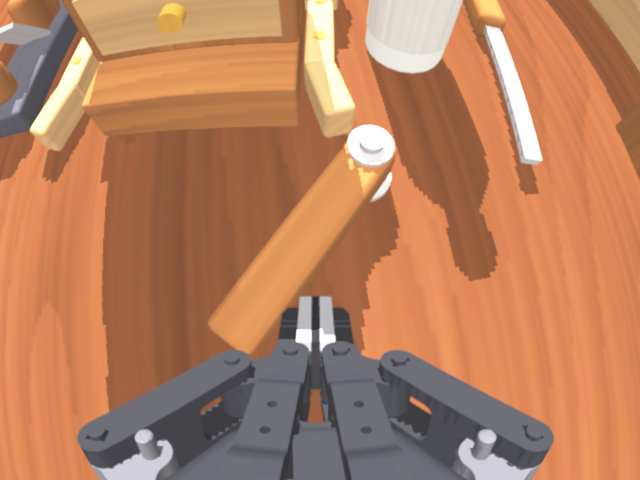

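```bash
python3 -m handwheel '-1 2.8 1.6 -6.5 0 0 0;-1 2.8 1.6 -6.5 0 0 0;-1 2.4 2 -6.5 0 0 0;-1 3.6 4.2 -6.5 0 0 0;-1 3.6 4.2 -6.5 0 0 0;-1 3.6 4.2 -6.5 0 0 0' ;  python3 -c "
from plan import *
tipgo([618,-76,20],tgt(A,.65,-1),TS)"; python3 tip.py n
```

```text
clock: 15.35
eef_pos: [526.8, -29.4, -7.2]
tool_rot: [1.568, 0.925, 1.437]
force: [1.3, -1.9, -0.4]
width: 0.1
t 15.35 p [526.8 -29.4  -7.2] dock [-184.   -48.2] q [ 0.76  1.02 -0.54  1.91 -0.35  0.5   0.6 ] F [ 1.3 -1.9 -0.4] w 0.1
[[ 0.08   0.104  0.991]
 [ 0.596  0.792 -0.131]
 [-0.799  0.602  0.002]]
tip now [525.8 -36.4  18.7] dock [-191.1  -48.2] F dock [-1.7 -1.6]
shift if same orient [-17.2 -21.   96.6] shift w/ turn [-17.2 -20.9  96.6] rot [ 0.005 -0.002  0.004]
t 15.35 p [526.8 -29.4  -7.2] dock [-184.   -48.2] q [ 0.76  1.02 -0.54  1.91 -0.35  0.5   0.6 ] F [ 1.3 -1.9 -0.4] w 0.1
[[ 0.08   0.104  0.991]
 [ 0.596  0.792 -0.131]
 [-0.799  0.602  0.002]]
[-0.94337092  0.6841283   0.1426248 ]
```

View pics/wrist_n.png

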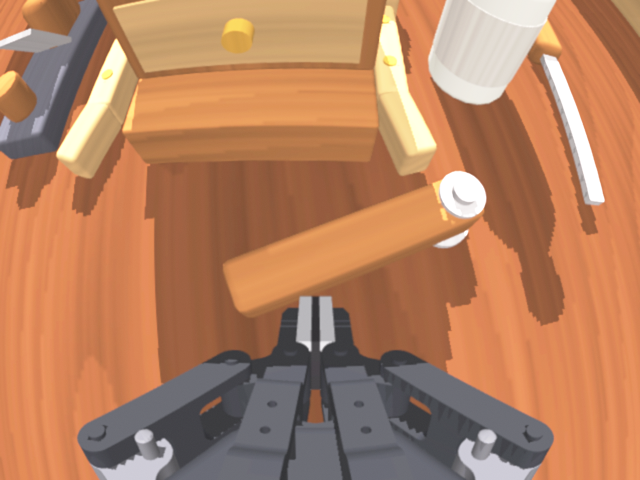

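```bash
python3 -m handwheel '-1 3.7 4.7 -2 0 0 0;-1 3.7 4.7 -2 0 0 0;-1 3.7 4.7 -2 0 0 0;-1 3.7 4.7 -1 0 0 0;-1 2.5 3.3 0 0 0 0' ;  python3 -c "
from plan import *
tipgo([618,-76,20],tgt(A,.65,-1),TS)"; python3 tip.py o
```

```text
clock: 16.0
eef_pos: [521.0, 1.2, -8.2]
tool_rot: [1.575, 0.924, 1.444]
force: [-2.0, -1.0, 0.8]
width: 0.1
t 16.0 p [521.    1.2  -8.2] dock [-154.5  -38.3] q [ 0.73  1.02 -0.56  1.96 -0.37  0.44  0.59] F [-2.  -1.   0.8] w 0.1
[[ 0.076  0.105  0.992]
 [ 0.597  0.791 -0.129]
 [-0.798  0.602 -0.002]]
tip now [520.1  -5.8  17.7] dock [-161.6  -38.4] F dock [-1.3  1.8]
shift if same orient [-36.3 -43.9 106.2] shift w/ turn [-36.3 -43.8 106.3] rot [ 0.004 -0.006  0.004]
t 16.0 p [521.    1.2  -8.2] dock [-154.5  -38.3] q [ 0.73  1.02 -0.56  1.96 -0.37  0.44  0.59] F [-2.  -1.   0.8] w 0.1
[[ 0.076  0.105  0.992]
 [ 0.597  0.791 -0.129]
 [-0.798  0.602 -0.002]]
[ 0.71749552 -0.15762252  0.151498  ]
```

View pics/wrist_o.png

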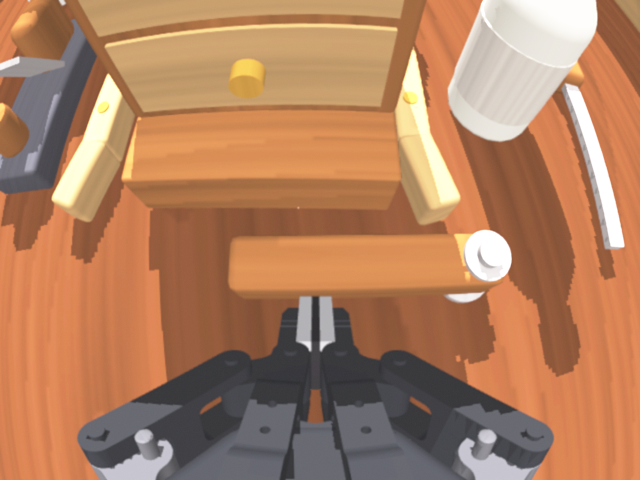

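Almost parallel to the board. Push on until the end stop resists.

```bash
python3 -m handwheel '-1 2.5 3.3 0 0 0 0;-1 2.5 3.3 0 0 0 0;-1 2.5 3.3 0 0 0 0' ;  python3 -c "
from plan import *
tipgo([618,-76,20],tgt(A,.65,-1),TS)"
```

```text
clock: 16.45
eef_pos: [523.7, 3.9, -10.6]
tool_rot: [1.57, 0.936, 1.432]
force: [-6.5, -14.8, 9.7]
width: -0.0
t 16.45 p [523.7   3.9 -10.6] dock [-151.4  -40.7] q [ 0.72  1.02 -0.56  1.96 -0.37  0.42  0.58] F [ -6.5 -14.8   9.7] w -0.0
[[ 0.082  0.111  0.99 ]
 [ 0.587  0.798 -0.138]
 [-0.805  0.593  0.001]]
tip now [522.7  -2.8  15.4] dock [-158.2  -40.6] F dock [-15.6   4.4]
shift if same orient [-38.8 -45.2 104.4] shift w/ turn [-38.7 -44.8 104.4] rot [-0.001  0.001  0.015]
```

Firm resistance of 16 N: the end stop. Retreat straight back, then up.

```bash
python3 -m handwheel '-1 -3 -4 0 0 0 0;-1 -6 -8 0 0 0 0;-1 -15 -8 0 0 0 0;-1 -30 0 0 0 0 0;-1 -40 0 0 0 0 0;-1 -40 0 0 0 0 0;-1 -40 0 0 0 0 0;-1 0 0 0 0 0 0' ;  python3 -c "
from plan import *
report()
from cell import get_image
import cv2
for n in('top','scene'): cv2.imwrite(f'pics/{n}3.png',get_image(n))
im=cv2.imread('pics/top3.png')
cv2.imwrite('pics/z3.png',cv2.resize(im[150:310,150:350],None,fx=4,fy=3.75,interpolation=2) if 0 else cv2.resize(im[165:315,150:350],None,fx=4,fy=4,interpolation=2))"
```

```text
clock: 17.25
eef_pos: [507.1, -119.6, 121.8]
tool_rot: [1.571, 0.933, 1.433]
force: [1.0, -0.5, -0.5]
width: 0.2
t 17.25 p [ 507.1 -119.6  121.8] dock [-276.   -41.1] q [ 0.89  0.8  -0.52  1.82 -0.32  0.84  0.58] F [ 1.  -0.5 -0.5] w 0.2
[[ 0.082  0.111  0.99 ]
 [ 0.59   0.796 -0.138]
 [-0.804  0.595 -0.   ]]
```

View pics/z3.png

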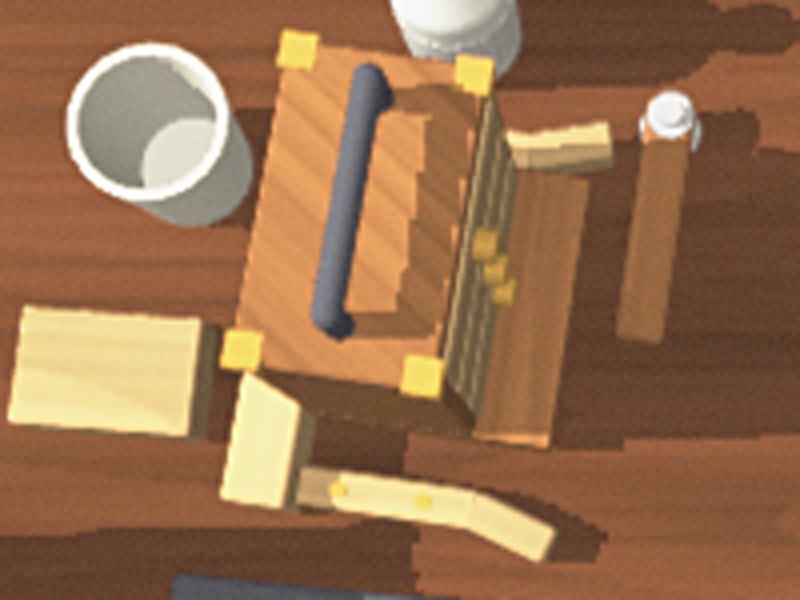

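View pics/scene3.png

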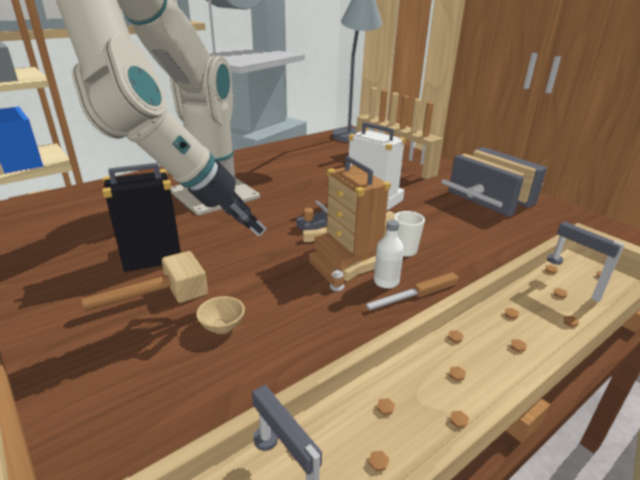

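Top view: the keeper runs from (668,110) to (640,340) in the zoom, parallel to the foot edge (589,178)–(552,440). One last numeric check.

```bash
python3 - <<'E'
from chest import *
Z=lambda x,y:(150+(x+.5)/4-.5,165+(y+.5)/4-.5)
pose(Z(590,179),Z(552,440))
a=at("top",*Z(665,138),31);b=at("top",*Z(640,338),31)
pv=world(-148,-112); tip=dock(b)-[-148,-112]; print('keeper tip rel',tip,'angle',np.arctan2(tip[1],-tip[0]))
for L,H in[((643,136),(618,334)),((688,140),(663,342))]:
    d=dock(at("top",*Z(*H),31))-dock(at("top",*Z(*L),31)); print(np.arctan2(d[1],-d[0]))
E
```

```text
width 125.4 chest dock [-39.8 -11.4] ang 0.001
keeper tip rel [ -0.60870849 109.83004567] angle 1.5652541069642945
1.5563626273126392
1.5583639432801633
```

```bash
python3 -c "
from cell import ctrl
print(ctrl.finish_job())"
```

```text
the job is handed in; nothing more can be done
None
```

I pushed the chest home on its foot board with both open fingertips, then swung the keeper across with the closed fingers. I handed the job in at about 17.4 s; it reports no verdict.

**Chest:** the last top view puts it at x = -39.8 mm and y = about -10 mm (two readings: -9.3 and -11.4), turned 0.001 rad from the bay. When it reached the back stop the push force rose to about 45 N.

**Keeper:** it reads 1.56 rad, and it resisted with about 16 N at its end stop.

**Clearance:** the arm is clear of everything. The other things on the bench look unmoved by eye; I did not measure them again.

**Disagreements with the description:**
- **Fingertips:** in the pictures they sit about 33 mm farther back from the reported TCP than stated. I used the measured position throughout.
- **Joint 6:** it came down to 0.26, close to its 0.23 limit, during the push. I leaned the tool further to move it away from the limit.
- **Last chest view:** the foot board measured 125 mm wide instead of 130, so that y value is good to only a few mm. It is still inside the 20 mm allowed.

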